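Bring the long bolt round on the parts carousel and kit it in the tray

TASK

The small parts carousel on the bench turns on its foot by any of its four wooden posts. Turn it steadily until the longer of its two hexagon bolts has come round to the front, in line with the fixed pointer on the foot, and leave it there. Then lift that bolt out and stand it upright on its head on the floor of the small open steel tray.

Things in the scene. Friction and masses are not known exactly. Their poses are not given: they have to be found in the camera images.
- carousel_foot: Fixed foot of the grey carousel. Origin: on the turning axis at bench height, z up. Front = its -x axis, roughly toward the robot: there, 157 mm from the axis, stands the pointer, 36 mm high. Carousel: 252 mm across, four compartments, floor 32 mm above the bench, rim and dividers up to 48, hub to 66. At the start: ball bearing in front, pipe end behind, one bolt left, one right.
- carousel (a joint): Turn of the carousel, rad, counterclockwise from above; about 1 N at a post turns it, it stays where left, over half a turn either way; the loose parts ride along. Its four round wooden posts stand 113 mm from the axis, at 45, 135, 225, 315 degrees from the foot's +x axis at joint 0; 14 mm thick (20 below 50 mm height), tops 94 mm above the bench.
- long_bolt: Long bright hexagon bolt, 80 mm, 0.11 kg, standing on its head (shank up) about 75 mm from the axis, in the left or right compartment. Origin: centre of the head's underside; z along the shank. Head 24 mm across flats, 10 high; shank 16 mm, but fingers stop 17 to 24 mm apart on it (tapering upward). The other bolt, 60 mm long, is not wanted.
- steel_tray: Small open tray of plain folded steel, empty, loose on the bench left of the carousel; 72 mm (x) by 100 mm (y), 30 mm high, walls and floor 2 mm. Origin: centre of its underside; z up.
Things that resemble listed ones, but are neither listed nor needed, are in the scene too. Leave any purple look-alike of the long_bolt alone.

How it is judged:
On the way:
1. the carousel has been turned (its angle beyond 0.8 rad either way) and is at rest, with the long bolt upright on its floor at the front, within 22 mm sideways of the line from the axis to the pointer ((value of joint carousel above 0.8 rad or value of joint carousel below -0.8 rad) and x of long_bolt in the frame of carousel_foot between -0.125 and -0.04 m and y of long_bolt in the frame of carousel_foot between -0.022 and 0.022 m and z of long_bolt in the frame of carousel_foot between 0.027 and 0.037 m and angle between long_bolt's own z axis and vertical below 0.17 rad and velocity of joint carousel between -0.1 and 0.1 rad/s), for 0.3 s.
At the end, for the whole second after the job is handed in: The long bolt stands upright (within 10 degrees) on its head at rest on the floor of the steel tray, within its walls, the tray standing level on the bench (x of long_bolt in the frame of steel_tray between -0.026 and 0.026 m and y of long_bolt in the frame of steel_tray between -0.04 and 0.04 m and z of long_bolt in the frame of steel_tray between -0.002 and 0.008 m and angle between long_bolt's own z axis and vertical below 0.17 rad and angle between steel_tray's own z axis and vertical below 0.1 rad and height (world z) of steel_tray below 0.01 m and linear speed of long_bolt below 0.02 m/s); the robot touches nothing.
It fails at once if the long bolt is lifted out before the carousel has been turned (not (value of joint carousel above 0.8 rad or value of joint carousel below -0.8 rad) and z of long_bolt in the frame of carousel_foot above 0.06 m).
It fails at once if the carousel is spun hard (over 4 rad/s) (velocity of joint carousel above 4 rad/s or velocity of joint carousel below -4 rad/s).
It also fails if it takes over 54 s, if anything falls off the work surface, if the arm or the gripper's body presses on something with over 40 N, if the wrist force passes 120 N, or if a joint passes its speed limit or range.

ROBOT

A 7-joint arm with a two-finger parallel gripper is mounted at the origin on a cart in front of the work surface, level with it; the furniture and walls round the work are solid. World frame = base frame: x ahead of the robot, y to its left, z up, the work surface at z = 0. Lengths are in m, angles in rad, forces in N, time in s.
With the tool pointing down it reaches from about 0.4 to 0.875 m from the base axis. Payload 4.4 kg.
Tool frame: the origin (TCP) lies at the very end of the fingers, on their centre line; the grasp point (between the pads) lies 19 mm behind it; z points along the fingers, y is the line along which they close (so a half turn about z gives the same grasp; the last joint's range is limited). The gripper opens to 85 mm and grips with 20 to 120 N. Pads are 22 mm wide; open, the fingers measure 114 mm over their backs; the gripper's body (76 mm by 85 mm) begins 54 mm behind the grasp point. The pads swing forward as they close: fully open they stand 13 mm farther back than shut.
Start: joints at [1.228, 0.628, 0.038, 1.517, -0.027, 0.996, -0.02], TCP at [0.178, -0.625, 0.231] pointing down, gripper open.
Joint ranges: [-3.06, 3.06], [-0.37, 2.12], [-1.25, 1.32], [0.18, 2.47], [-1.1, 4.24], [0.23, 1.98], [-2.94, 2.94]. Speed limits (rad/s): [2.57, 2.57, 3.14, 3.14, 3.14, 3.14, 3.14].

INTERFACE

Orientations are given as a unit quaternion [w, x, y, z].
In Python, from plant import * gives the robot as it stands.
- The arm moves only by the tool move_arm, never from a script. Its argument "commands" is a list that holds one entry, the list of rows, each a list of 7 numbers: the opening, from -1 (shut) to 1 (fully open), so that 0 is half open, then the shift along the tool's x, y, z scaled (see below), then the turn, a rotation vector about the tool's x, y, z scaled (see below). In form: [[[fingers, dx, dy, dz, wx, wy, wz], ...]]. A call has 1 to 20 rows; each row is the pose to reach, as a shift and turn from the pose commanded when the call began, along the tool's axes at that moment; what a row does not reach only later rows make up. The controller multiplies each number of a shift by 0.5 m and each number of a turn by 30 degrees. A row lasts 1/8 s, in which the tool goes at most 62.5 mm and 10.7 degrees, less where a joint would pass 70% of its speed; a pose out of reach is approached as far as the arm can. A call with a number of a shift or a turn outside -1 to 1 is refused whole. A call with a gripper value outside its range is refused whole. The fingers move at their own pace and stop on an object; "newtons" is the grip in N (left out, the last holds). Time passes only in rows, so rows that repeat a pose let the fingers close. It gives the time, the measured TCP pose, the force, the opening and the grip force at its end, in the units of the state.
- read_state(): the state, without advancing time (a new reading comes with each control period).
- get_image(name): name is "scene" or "top"; returns (picture, depth): 384x512x3 uint8, red, green, blue; 384x512 float32, m along the optical axis (not along the pixel's ray), 0 where there is no reading.
- get_calibration(name): a dict with "K" (3x3 intrinsics, pixels), "R" (3x3) and "t" (3): a world point X has camera coordinates R X + t. Camera axes: x right, y down, z forward; pixel columns grow to the right and rows downward; lengths in m; the calibration is good to about 2 mm. A picture is of the moment at which its call begins. get_calibration takes no time and is no camera call.
- close_job(): hands the job in; it is judged then, once.
The state is a dict: "clock": time; "joints": joint angles; "dq": joint speeds; "tau": joint torques, N m; "tool_pos": TCP position; "tcp_rot": TCP orientation; "contact_force": force on the tool from outside, world axes, zero at the start; "torque": the same for the moment, N m; "grip_width": opening from 0.0 (shut) to 1.0 (fully open); "grasp_force": force on a finger pad.
Only numpy, scipy, OpenCV 4.12 (cv2) and the standard library are available. Lean on these libraries where they do the work, as an engineer would, in place of code of your own. Each camera call takes 0.05 s, during which the arm holds its last target. There are 200 camera calls.

## Working session

There is one attempt and no reset: what is moved stays moved. The work goes in short steps, Python scripts to look and compute and a tool call to move; the robot and the scene stay as the last step left them, time stands still between calls to the robot, and variables do not carry over. Pictures are saved under pics/ and viewed, at most 13 in all, crops included, and the job is handed in when it is done.

Besides the shell and the picture viewer there is one more tool, called after "Emit:" in YAML: its name, and indented under it one key for each argument. move_arm: Moves the arm, as the interface text tells. Shifts and turns lie within -1 to 1; 1 stands for 0.5 m of shift or 30 degrees of turn. Its arguments: {"type":"object","properties":{"commands":{"type":"array"},"newtons":{"type":"number"}},"required":["commands"]}

```bash
mkdir -p pics && cat > h.py <<'E'
from plant import *
import numpy as np, cv2
def grab(n,tag):
    im,d=get_image(n); cv2.imwrite(f'pics/{n}_{tag}.png',im[:,:,::-1]); np.savez(f'pics/{n}_{tag}.npz',im=im,d=d); return im,d
def ray(n,u,v,z):
    c=get_calibration(n); R,t=np.array(c['R']),np.array(c['t']); o=-R.T@t
    r=R.T@np.linalg.inv(c['K'])@np.array([u,v,1.]); return o+r*(z-o[2])/r[2]
def cloud(n,d):
    c=get_calibration(n); R,t=np.array(c['R']),np.array(c['t']); K=np.array(c['K'])
    v,u=np.indices(d.shape); p=np.stack([(u-K[0,2])/K[0,0]*d,(v-K[1,2])/K[1,1]*d,d],-1)
    return (p-t)@R
E
python3 - <<'E'
from h import *
a,_=grab('scene','0'); b,_=grab('top','0')
for n in('scene','top'):
    c=get_calibration(n); print(n,np.round(c['K'],1).tolist(),np.round(-np.array(c['R']).T@np.array(c['t']),3))
s=read_state(); print(s['clock'],s['tool_pos'],s['tcp_rot'],s['grip_width'])
E
```

```text
scene [[433.4, 0.0, 257.8], [0.0, 433.4, 195.7], [0.0, 0.0, 1.0]] [-0.015  0.345  0.442]
top [[356.8, 0.0, 257.4], [0.0, 356.8, 193.9], [0.0, 0.0, 1.0]] [ 0.369 -0.154  0.893]
0.1 [ 0.17750798 -0.6247163   0.23047084] [-8.45421555e-04  9.90435545e-01  1.37973542e-01 -1.32697828e-04] 1.0031338521828648
```

View pics/top_0.png

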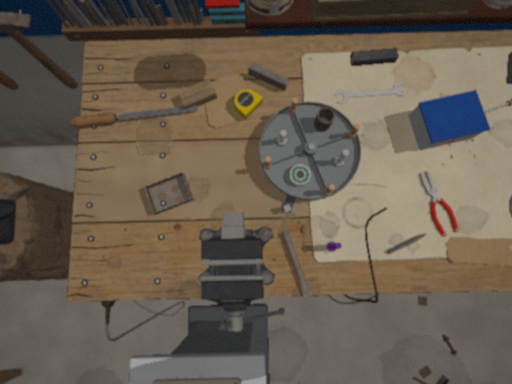

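View pics/scene_0.png

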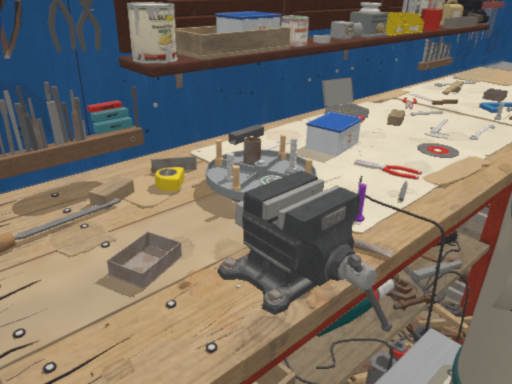

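```bash
python3 - <<'E'
from h import *
for n in('scene','top'): print(n,np.round(get_calibration(n)['R'],3).tolist())
im=np.load('pics/top_0.npz');d=im['d'];P=cloud('top',d)
def pr(nm,u,v): print(nm,(u,v),np.round(P[v,u],3))
for nm,u,v in [('hub',311,148),('ball',300,175),('pipe',324,118),('boltL',283,137),('boltR',342,158),('pointer',288,206),('p1',297,105),('p2',353,131),('p3',331,188),('p4',267,159),('tray',168,193),('vise',235,270),('purple',334,246),('bluebox',450,118),('visejaw',233,225),('bench',110,200),('tape',247,102),('stick',290,260)]: pr(nm,u,v)
s=np.load('pics/scene_0.npz');Q=cloud('scene',s['d'])
for nm,u,v in [('visetop',290,190),('purple',361,190),('tray',140,265),('lpost',236,178),('viseleft',250,200),('screw',350,205)]: print(nm,np.round(Q[v,u],3))
def up(a,b): return cv2.resize(a,None,fx=b,fy=b,interpolation=cv2.INTER_CUBIC)
A=up(im['im'][90:218,245:373],4.5)
B=up(s['im'][115:215,195:325],4.5)[:,:,]
cv2.imwrite('pics/c1.png',A[:,:,::-1]);cv2.imwrite('pics/c2.png',B[:,:,::-1])
# height profile of carousel parts
m=(P[...,2]>0.07)&(P[...,2]<0.2)
n,l,st,c=cv2.connectedComponentsWithStats(m.astype(np.uint8))
for i in range(1,n):
    if st[i,4]>2: q=P[l==i]; print(np.round(c[i],1),st[i,4],np.round(np.median(q,0),3),np.round(q[:,2].max(),3))
E
```

```text
scene [[-0.681, -0.732, 0.026], [-0.35, 0.293, -0.89], [0.644, -0.615, -0.456]]
top [[-0.024, -1.0, -0.007], [-0.983, 0.025, -0.18], [0.18, 0.003, -0.984]]
hub (311, 148) [ 0.63  -0.284  0.065]
ball (300, 175) [ 0.572 -0.258  0.033]
pipe (324, 118) [ 0.721 -0.327  0.029]
boltL (283, 137) [ 0.655 -0.216  0.08 ]
boltR (342, 158) [ 0.598 -0.351  0.086]
pointer (288, 206) [ 0.495 -0.225  0.038]
p1 (297, 105) [ 0.756 -0.259  0.034]
p2 (353, 131) [ 0.669 -0.386  0.071]
p3 (331, 188) [ 0.525 -0.32   0.095]
p4 (267, 159) [ 0.597 -0.176  0.097]
tray (168, 193) [0.54  0.075 0.006]
vise (235, 270) [ 0.348 -0.1    0.11 ]
purple (334, 246) [ 0.395 -0.323  0.071]
bluebox (450, 118) [ 0.692 -0.618  0.081]
visejaw (233, 225) [ 0.444 -0.097  0.116]
bench (110, 200) [0.526 0.223 0.003]
tape (247, 102) [ 0.766 -0.131  0.038]
stick (290, 260) [ 0.366 -0.228  0.001]
visetop [ 0.375 -0.093  0.153]
purple [ 0.396 -0.324  0.072]
tray [0.545 0.078 0.003]
lpost [ 0.594 -0.174  0.071]
viseleft [ 0.397 -0.032  0.148]
screw [ 0.294 -0.135  0.147]
[122.3  16.1] 7988 [0.957 0.167 0.12 ] 0.187
[453.7 115.6] 2581 [ 0.698 -0.628  0.08 ] 0.085
[294.4 101.8] 46 [ 0.739 -0.246  0.093] 0.098
[325.1 115.8] 183 [ 0.703 -0.319  0.087] 0.095
[355.7 127.6] 51 [ 0.67  -0.388  0.092] 0.101
[282.6 133.6] 51 [ 0.659 -0.215  0.093] 0.096
[343.6 154.3] 78 [ 0.601 -0.352  0.109] 0.115
[267.4 159.9] 43 [ 0.595 -0.176  0.094] 0.097
[330.3 187.3] 42 [ 0.527 -0.319  0.094] 0.098
[232.2 268.6] 4954 [ 0.352 -0.095  0.154] 0.161
[337.4 244.9] 44 [ 0.397 -0.329  0.081] 0.084
```

View pics/c1.png

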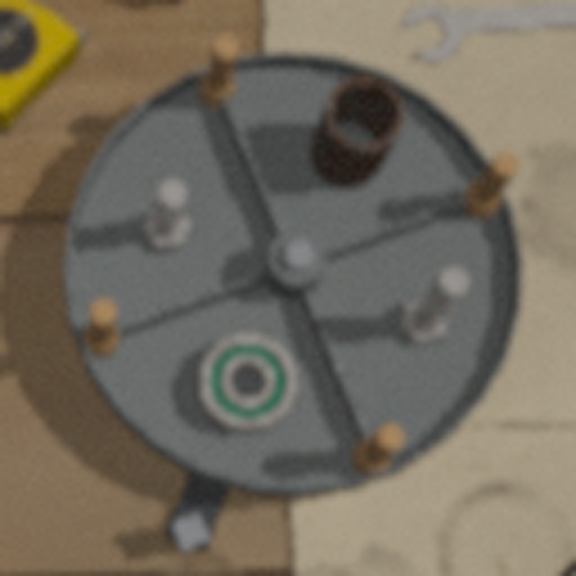

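View pics/c2.png

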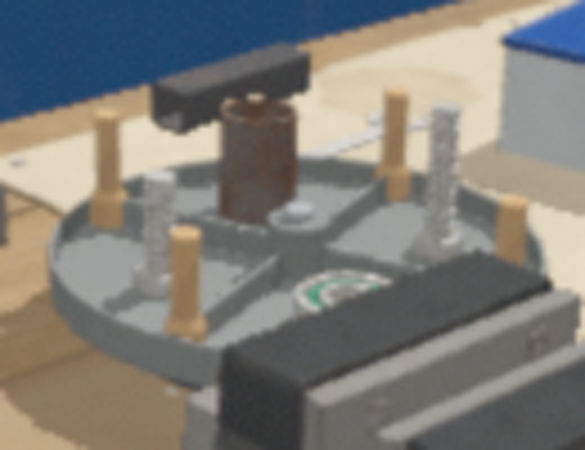

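Candidates for the long bolt are the left bright bolt (283,134) with top at 93 mm, the right bright bolt (343,154) with top at 112 mm, and the purple look-alike (337,245). The crops show the right bolt is clearly the taller of the two bright ones. 32 + 80 = 112 mm also fits, so I choose (343,154). It has to come round clockwise by about 90°.

```bash
cat >> h.py <<'E'
from scipy.spatial.transform import Rotation as Ro
def rel(p,yaw,s=None):
    """target TCP p, tool-y world yaw (deg), tool down -> scaled shift, turn"""
    s=s or read_state(); q=s['tcp_rot']; R0=Ro.from_quat([*q[1:],q[0]])
    y=np.radians(yaw); Y=np.array([np.cos(y),np.sin(y),0]); Z=np.array([0,0,-1.]); X=np.cross(Y,Z)
    R1=Ro.from_matrix(np.stack([X,Y,Z],1))
    return np.round(R0.inv().apply(np.array(p)-s['tool_pos'])/.5,3), np.round((R0.inv()*R1).as_rotvec(degrees=True)/30,3)
E
python3 - <<'E'
from h import *
d=np.load('pics/top_0.npz')['d'];P=cloud('top',d)
posts=np.array([[.739,-.246],[.670,-.388],[.527,-.319],[.595,-.176]])
c,r=cv2.minEnclosingCircle(posts.astype(np.float32)); print('axis',posts.mean(0),r)
m=(P[...,2]>.030)&(P[...,2]<.05); q=P[m][:,:2]; ax=posts.mean(0); rr=np.linalg.norm(q-ax,axis=1)
k=(rr>.14)&(rr<.18); print('pointer pts',k.sum(),q[k].mean(0), np.degrees(np.arctan2(*(q[k].mean(0)-ax)[::-1])), rr[k].min(),rr[k].max())
print('pointer ray',ray('top',287.2,208.2,.036))
for n in('top','scene'):
    d=np.load(f'pics/{n}_0.npz')['d'];P=cloud(n,d)
    m=(P[...,2]>.022)&(P[...,2]<.036)&(abs(P[...,0]-.54)<.09)&(abs(P[...,1]-.075)<.09)
    q=P[m][:,:2].astype(np.float32); b=cv2.minAreaRect(q); print(n,'tray',len(q),b,np.round(q.min(0),3),np.round(q.max(0),3))
    v=(P[...,2]>.1)&(P[...,0]>.15)&(P[...,0]<.5)&(abs(P[...,1]+.1)<.15); print('vise',P[v].min(0),P[v].max(0))
print(rel([.739,-.246,.20],-71),rel([.739,-.246,.054],-71))
E
```

```text
axis [ 0.63275 -0.28225] 0.11253776401281357
pointer pts 47 [ 0.49088496 -0.22221133] 157.0614434977505 0.1437482722383297 0.16359649009213115
pointer ray [ 0.48948763 -0.22287568  0.036     ]
top tray 189 ((0.5392811894416809, 0.06907443702220917), (0.07288549840450287, 0.10038597136735916), 20.3094425201416) [0.489 0.01 ] [0.588 0.128]
vise [ 0.22802102 -0.15915919  0.10001965] [ 0.47091648 -0.03299698  0.89318949]
scene tray 787 ((0.5388566851615906, 0.06991462409496307), (0.0752110630273819, 0.10300907492637634), 19.897552490234375) [0.488 0.011] [0.59  0.129]
vise [ 0.22702045 -0.16023273  0.10000222] [ 0.43681978 -0.0291273   0.15893687]
(array([ 1.287, -0.422,  0.062]), array([-0.003, -0.   , -0.105])) (array([ 1.287, -0.421,  0.354]), array([-0.003, -0.   , -0.105]))
```

Emit:
move_arm:
  commands:
    - [[-0.39,0.65,-0.21,0.03,-0.003,0,-0.105],[-0.39,0.65,-0.21,0.03,-0.003,0,-0.105],[-0.39,0.65,-0.21,0.03,-0.003,0,-0.105],[-0.39,0.65,-0.21,0.03,-0.003,0,-0.105],[-0.39,0.65,-0.21,0.03,-0.003,0,-0.105],[-0.39,0.65,-0.21,0.03,-0.003,0,-0.105],[-0.39,0.65,-0.21,0.03,-0.003,0,-0.105],[-0.39,0.65,-0.21,0.03,-0.003,0,-0.105]]
  newtons: 20

```text
clock: 1.1
tool_pos: [0.4601, -0.4365, 0.216]
tcp_rot: [0.001, 0.986, 0.164, -0.001]
contact_force: [-0.2, -0.6, 0.7]
grip_width: 0.308
grasp_force: 0.0
```

```bash
python3 - <<'E'
from h import *
s=read_state();print(s['clock'],s['tool_pos'],s['tcp_rot'],s['grip_width'],np.round(s['joints'],2))
print(rel([.739,-.246,.17],-71),rel([.739,-.246,.054],-71))
E
```

```text
1.1 [ 0.46008914 -0.43646601  0.21603409] [ 9.00914592e-04  9.86388891e-01  1.64425027e-01 -7.45251261e-04] 0.30839076353067635 [ 0.7   0.62  0.03  1.58 -0.02  0.94 -0.51]
(array([ 0.651, -0.18 ,  0.091]), array([ 0.003,  0.003, -0.002])) (array([ 0.652, -0.18 ,  0.323]), array([ 0.003,  0.003, -0.002]))
```

Emit:
move_arm:
  commands:
    - [[-0.39,0.652,-0.18,0.09,0,0,0],[-0.39,0.652,-0.18,0.09,0,0,0],[-0.39,0.652,-0.18,0.09,0,0,0],[-0.39,0.652,-0.18,0.09,0,0,0],[-0.39,0.652,-0.18,0.09,0,0,0],[-0.39,0.652,-0.18,0.09,0,0,0],[-0.39,0.652,-0.18,0.09,0,0,0],[-0.39,0.652,-0.18,0.09,0,0,0],[-0.39,0.652,-0.18,0.15,0,0,0],[-0.39,0.652,-0.18,0.15,0,0,0]]

```text
clock: 2.35
tool_pos: [0.7371, -0.2466, 0.1392]
tcp_rot: [0.0, 0.987, 0.163, -0.003]
contact_force: [0.5, -0.4, 0.6]
grip_width: 0.308
grasp_force: 0.0
```

```bash
python3 - <<'E'
from h import *
s=read_state();print(s['clock'],s['tool_pos'],np.round(s['joints'],2))
print(rel([.739,-.246,.054],-71))
im,d=grab('top','1'); cv2.imwrite('pics/c3.png',cv2.resize(im[60:220,235:395],None,fx=3.5,fy=3.5)[:,:,::-1])
E
```

```text
2.35 [ 0.73709094 -0.24664378  0.13921228] [ 0.27  0.92  0.04  1.16 -0.04  1.07 -0.93]
(array([0.005, 0.   , 0.17 ]), array([-0.001,  0.01 , -0.006]))
```

View pics/c3.png

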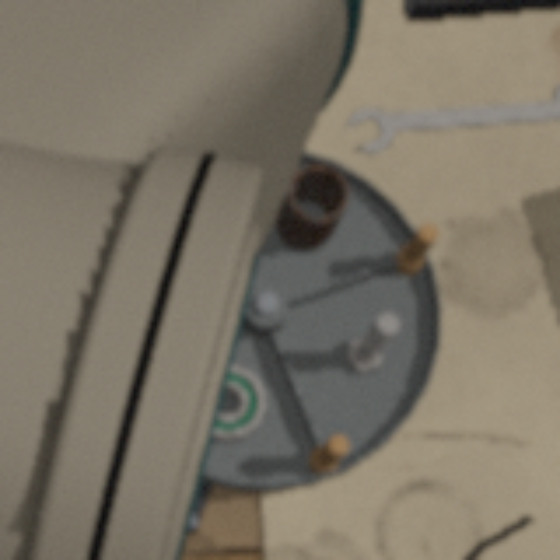

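The arm hides the gripper from above. The rest of the carousel is unchanged: long bolt at crop (375,340), pipe at (312,205). Next I lower the fingers around the rear post.

Emit:
move_arm:
  commands:
    - [[-0.39,0.004,0,0.05,0,0.01,0],[-0.39,0.004,0,0.09,0,0.01,0],[-0.39,0.004,0,0.13,0,0.01,0],[-0.39,0.004,0,0.17,0,0.01,0],[-0.39,0.004,0,0.17,0,0.01,0]]

```text
clock: 3.02
tool_pos: [0.7408, -0.2433, 0.0534]
tcp_rot: [-0.001, 0.986, 0.165, 0.001]
contact_force: [-0.8, -0.1, -1.0]
grip_width: 0.309
grasp_force: 0.0
```

```bash
python3 - <<'E'
from h import *
s=read_state();print(s['clock'],s['tool_pos'],s['contact_force'])
im,d=grab('scene','2'); cv2.imwrite('pics/c4.png',cv2.resize(im[80:220,180:340],None,fx=4,fy=4)[:,:,::-1])
ax=np.array([.6328,-.2823]);R=.1125
for k in range(1,21):
    a=19-88.5*k/18 if k<=18 else 19-88.5
    print(k,*rel([*(ax+R*np.array([np.cos(np.radians(a)),np.sin(np.radians(a))])),.054],a-90))
E
```

```text
3.025 [ 0.74078154 -0.24326631  0.05344075] [-0.80258622 -0.06223051 -0.95652647]
1 [-0.007  0.021  0.002] [ 0.001 -0.007  0.164]
2 [-0.01   0.041  0.002] [ 0.    -0.007  0.328]
3 [-0.014  0.059  0.002] [ 0.    -0.007  0.492]
4 [-0.02   0.078  0.002] [-0.    -0.007  0.656]
5 [-0.027  0.096  0.002] [-0.001 -0.007  0.82 ]
6 [-0.036  0.113  0.002] [-0.001 -0.007  0.984]
7 [-0.046  0.129  0.002] [-1.000e-03 -7.000e-03  1.148e+00]
8 [-0.057  0.145  0.002] [-1.000e-03 -7.000e-03  1.311e+00]
9 [-0.07   0.159  0.002] [-0.002 -0.007  1.475]
10 [-0.084  0.172  0.002] [-0.002 -0.007  1.639]
11 [-0.1    0.184  0.002] [-0.002 -0.007  1.803]
12 [-0.116  0.195  0.002] [-0.003 -0.007  1.967]
13 [-0.133  0.204  0.002] [-0.003 -0.007  2.131]
14 [-0.15   0.212  0.002] [-0.003 -0.007  2.295]
15 [-0.169  0.218  0.001] [-0.004 -0.007  2.459]
16 [-0.187  0.223  0.001] [-0.004 -0.006  2.623]
17 [-0.206  0.226  0.001] [-0.004 -0.006  2.786]
18 [-0.226  0.227  0.001] [-0.005 -0.006  2.95 ]
19 [-0.226  0.227  0.001] [-0.005 -0.006  2.95 ]
20 [-0.226  0.227  0.001] [-0.005 -0.006  2.95 ]
```

View pics/c4.png

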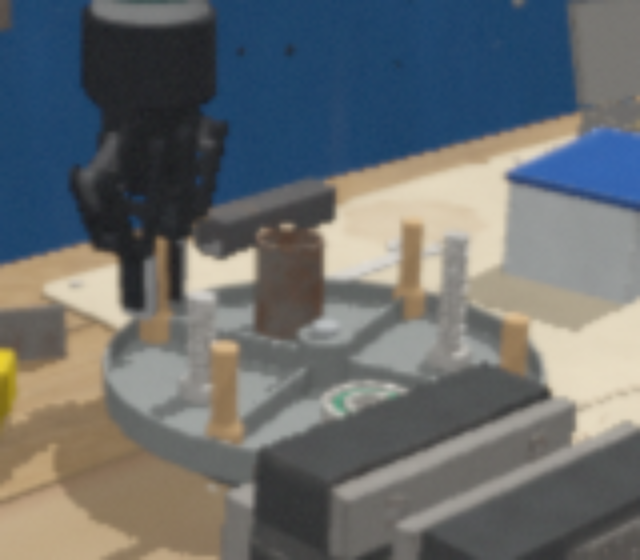

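Emit:
move_arm:
  commands:
    - [[-0.39,-0.001,0.019,0,0,0,0.164],[-0.39,-0.003,0.0385,0,0,0,0.328],[-0.39,-0.007,0.057,0,0,0,0.492],[-0.39,-0.013,0.076,0,0,0,0.656],[-0.39,-0.02,0.0935,0,0,0,0.82],[-0.39,-0.029,0.111,0,0,0,0.984]]

```text
clock: 3.82
tool_pos: [0.7484, -0.3005, 0.0576]
tcp_rot: [-0.001, 0.996, -0.093, 0.004]
contact_force: [0.7, 1.6, 0.2]
grip_width: 0.302
grasp_force: 0.5
```

Emit:
move_arm:
  commands:
    - [[-0.39,-0.001,0.019,0,0,0,0.164],[-0.39,-0.003,0.0385,0,0,0,0.328],[-0.39,-0.007,0.057,0,0,0,0.492],[-0.39,-0.013,0.076,0,0,0,0.656],[-0.39,-0.02,0.0935,0,0,0,0.82],[-0.39,-0.029,0.111,0,0,0,0.984]]

```text
clock: 4.58
tool_pos: [0.7241, -0.3528, 0.0576]
tcp_rot: [-0.001, 0.939, -0.343, 0.004]
contact_force: [1.2, 1.3, -0.2]
grip_width: 0.305
grasp_force: 0.5
```

```bash
python3 - <<'E'
from h import *
s=read_state();print(s['clock'],s['tool_pos'],s['contact_force'],np.round(s['joints'],2))
ax=np.array([.6328,-.2823]);v=s['tool_pos'][:2]-ax;print(np.linalg.norm(v),np.degrees(np.arctan2(v[1],v[0])))
for a in (-55,-62,-69,-72): print(a,rel([*(ax+.1125*np.array([np.cos(np.radians(a)),np.sin(np.radians(a))])),.054],a-90))
E
```

```text
4.575 [ 0.72413348 -0.35283525  0.05762438] [ 1.20606132  1.32280336 -0.24001697] [ 0.3   1.06  0.27  1.12 -0.29  0.99 -1.67]
0.11539941853292374 -37.67828226464241
-55 (array([-0.013,  0.068,  0.007]), array([-0.013, -0.012,  0.495]))
-62 (array([-0.022,  0.094,  0.007]), array([-0.013, -0.011,  0.728]))
-69 (array([-0.034,  0.119,  0.006]), array([-0.014, -0.011,  0.962]))
-72 (array([-0.04 ,  0.129,  0.006]), array([-0.014, -0.01 ,  1.062]))
```

Emit:
move_arm:
  commands:
    - [[-0.39,-0.002,0.02,0.003,0,0,0.15],[-0.39,-0.005,0.038,0.005,-0.005,0,0.3],[-0.39,-0.011,0.058,0.006,-0.01,0,0.45],[-0.39,-0.016,0.075,0.006,-0.01,0,0.58],[-0.39,-0.022,0.092,0.006,-0.01,0,0.71],[-0.39,-0.029,0.107,0.006,-0.01,0,0.84],[-0.39,-0.035,0.119,0.006,-0.01,0,0.94],[-0.39,-0.04,0.129,0.006,-0.01,0,1.0],[-0.39,-0.04,0.129,0.006,-0.01,0,1.0],[-0.39,-0.04,0.129,0.006,-0.01,0,1.0]]

```text
clock: 5.82
tool_pos: [0.6657, -0.3893, 0.0526]
tcp_rot: [0.001, 0.819, -0.574, 0.001]
contact_force: [-0.1, -0.8, 0.5]
grip_width: 0.304
grasp_force: 0.0
```

```bash
python3 - <<'E'
from h import *
s=read_state();print(s['clock'],s['tool_pos'],s['contact_force'],np.round(s['joints'],2))
ax=np.array([.6328,-.2823])
im,d=grab('scene','3'); P=cloud('scene',d)
r=np.hypot(P[...,0]-ax[0],P[...,1]-ax[1])
m=(P[...,2]>.07)&(P[...,2]<.13)&(r<.13)
n,l,st,c=cv2.connectedComponentsWithStats(m.astype(np.uint8))
for i in range(1,n):
    if st[i,4]>8: q=P[l==i]; b=np.median(q,0);print(np.round(c[i]),st[i,4],np.round(b,3),np.round(q[:,2].max(),3),np.degrees(np.arctan2(*(b[:2]-ax)[::-1])),np.linalg.norm(b[:2]-ax))
cv2.imwrite('pics/c5.png',cv2.resize(im[80:220,180:340],None,fx=4,fy=4)[:,:,::-1])
E
```

```text
5.825 [ 0.66569135 -0.38925828  0.05258793] [-0.09829857 -0.77786142  0.47316899] [ 0.31  1.03  0.39  1.25 -0.41  0.94 -2.02]
[286. 138.] 873 [ 0.645 -0.375  0.096] 0.13 -82.18297579506144 0.0933402876951962
[219. 144.] 70 [ 0.74  -0.244  0.085] 0.096 19.47398636967937 0.11418456653796857
[250. 143.] 74 [ 0.7   -0.307  0.084] 0.095 -20.120410408999113 0.07203996854729725
[273. 163.] 155 [ 0.563 -0.246  0.093] 0.114 152.66584114052466 0.07906978936530219
[308. 165.] 83 [ 0.526 -0.314  0.085] 0.097 -163.54026550845225 0.11155763845507179
[234. 172.] 81 [ 0.598 -0.172  0.085] 0.096 107.75711738132948 0.11537460707772969
```

View pics/c5.png

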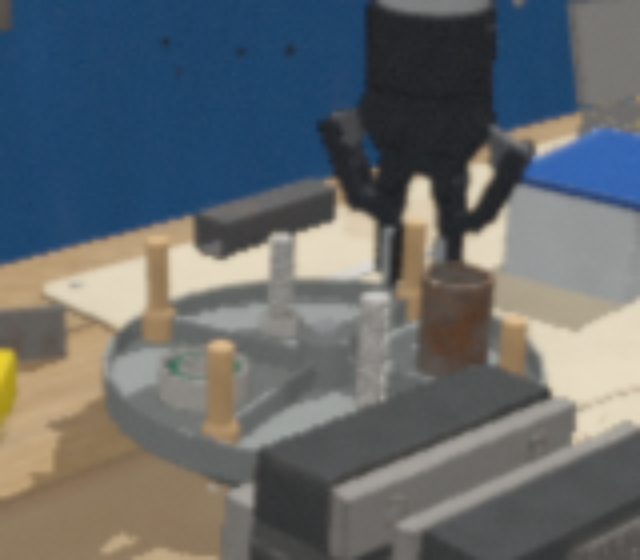

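The long bolt now stands at the front (crop (375,345)), the short bolt is at the back and the pipe on the right. I raise clear and measure it.

Emit:
move_arm:
  commands:
    - [[-0.39,0,0,-0.06,0,0,0],[-0.39,0,0,-0.16,0,0,0],[0.2,0,0,-0.28,0,0,0],[0.2,0,0,-0.3,0,0,-0.3],[0.2,0,0,-0.3,0,0,-0.6],[0.2,0,0,-0.3,0,0,-0.95],[0.2,0,0,-0.3,0,0,-0.95]]

```text
clock: 6.75
tool_pos: [0.6655, -0.3889, 0.2027]
tcp_rot: [0.001, 0.935, -0.355, 0.001]
contact_force: [0.1, -0.1, -0.6]
grip_width: 0.601
grasp_force: 0.0
```

```bash
python3 - <<'E'
from h import *
s=read_state();print(s['clock'],s['tool_pos'],s['contact_force'],np.round(s['joints'],2))
ax=np.array([.6328,-.2823])
for cam in('scene','top'):
    im,d=grab(cam,'4'); P=cloud(cam,d)
    r=np.hypot(P[...,0]-ax[0],P[...,1]-ax[1])
    m=(P[...,2]>.07)&(P[...,2]<.12)&(r<.13)
    n,l,st,c=cv2.connectedComponentsWithStats(m.astype(np.uint8))
    for i in range(1,n):
        if st[i,4]>8: 
            q=P[l==i]; b=np.median(q,0); t=q[q[:,2]>q[:,2].max()-.012]; print(cam,np.round(c[i],1),st[i,4],np.round(b,3),np.round(q[:,2].max(),3),'top',np.round(t.mean(0),3),np.round(np.degrees(np.arctan2(*(t.mean(0)[:2]-ax)[::-1])),1))
            if cam=='scene':
                v,u=np.nonzero(l==i); k=v<v.min()+10; print('   ray mid',np.round(ray('scene',u[k].mean(),v[k].mean(),P[l==i][k][:,2].mean()),3))
print(rel([.567,-.25,.17],-113))
E
```

```text
6.75 [ 0.66553156 -0.38893357  0.20273956] [ 0.0537851  -0.10797242 -0.61415688] [ 0.35  0.87  0.32  1.14 -0.26  1.17 -1.63]
scene [283.2 139.4] 61 [ 0.668 -0.386  0.086] 0.096 top [ 0.669 -0.388  0.091] -71.1
   ray mid [ 0.669 -0.388  0.087]
scene [218.5 144.6] 70 [ 0.74  -0.244  0.084] 0.097 top [ 0.741 -0.246  0.091] 18.8
   ray mid [ 0.741 -0.245  0.087]
scene [249.9 143.3] 74 [ 0.701 -0.308  0.085] 0.094 top [ 0.703 -0.309  0.089] -20.8
   ray mid [ 0.702 -0.309  0.085]
scene [293.6 152.5] 254 [ 0.593 -0.343  0.084] 0.093 top [ 0.599 -0.349  0.087] -117.1
   ray mid [ 0.6   -0.35   0.087]
scene [272.6 163.4] 155 [ 0.563 -0.246  0.094] 0.115 top [ 0.564 -0.248  0.11 ] 153.5
   ray mid [ 0.564 -0.248  0.106]
scene [307.5 164.9] 84 [ 0.526 -0.315  0.085] 0.096 top [ 0.527 -0.315  0.091] -162.7
   ray mid [ 0.527 -0.315  0.088]
scene [234.5 171.7] 82 [ 0.597 -0.173  0.085] 0.096 top [ 0.598 -0.173  0.092] 107.6
   ray mid [ 0.598 -0.173  0.089]
(array([-0.332, -0.077,  0.064]), array([ 0.003, -0.004, -0.624]))
```

Emit:
move_arm:
  commands:
    - [[0.2,-0.11,-0.026,0.02,0,0,-0.2],[0.2,-0.22,-0.052,0.04,0,0,-0.4],[0.2,-0.335,-0.075,0.06,0.003,-0.004,-0.624],[0.2,-0.335,-0.075,0.06,0.003,-0.004,-0.624],[0.2,-0.335,-0.075,0.06,0.003,-0.004,-0.624],[0.2,-0.335,-0.075,0.06,0.003,-0.004,-0.624]]

```text
clock: 7.6
tool_pos: [0.5663, -0.2516, 0.1727]
tcp_rot: [0.001, 0.98, -0.199, 0.001]
contact_force: [-0.5, -0.9, -0.3]
grip_width: 0.603
grasp_force: 0.0
```

```bash
python3 - <<'E'
from h import *
s=read_state();print(s['clock'],s['tool_pos'],np.round(s['joints'],2))
print(rel([.565,-.2505,.068],-113))
E
```

```text
7.6 [ 0.56628657 -0.25159656  0.17272302] [ 0.23  0.66  0.24  1.67 -0.19  0.83 -1.42]
(array([-0.004, -0.001,  0.209]), array([ 0.002, -0.005,  0.002]))
```

Emit:
move_arm:
  commands:
    - [[0.2,-0.004,-0.001,0.06,0,0,0],[0.2,-0.004,-0.001,0.13,0,0,0],[0.2,-0.004,-0.001,0.18,0,-0.004,0],[0.2,-0.004,-0.001,0.208,0,-0.004,0],[0.2,-0.004,-0.001,0.208,0,-0.004,0]]
  newtons: 40

```text
clock: 8.22
tool_pos: [0.5632, -0.2492, 0.0674]
tcp_rot: [-0.0, 0.98, -0.198, -0.001]
contact_force: [-0.0, -0.9, 1.1]
grip_width: 0.6
grasp_force: 0.0
```

```bash
python3 - <<'E'
from h import *
s=read_state();print(s['clock'],s['tool_pos'],s['contact_force'])
im,d=grab('scene','5'); cv2.imwrite('pics/c6.png',cv2.resize(im[80:220,200:340],None,fx=4,fy=4)[:,:,::-1])
E
```

```text
8.225 [ 0.56323045 -0.24923725  0.06742232] [-0.02264577 -0.88216271  1.12105544]
```

View pics/c6.png

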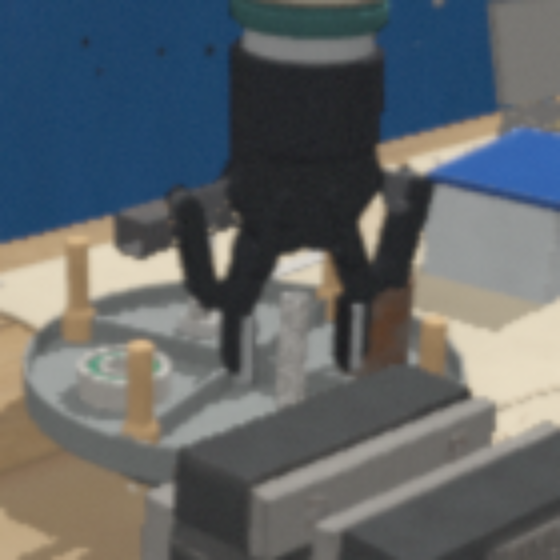

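The bolt shank (293,345) stands between the fingers (238,345) and (350,335), so I close.

Emit:
move_arm:
  commands:
    - [[-0.2,0,0,0,0,0,0],[-0.4,0,0,0,0,0,0],[-0.6,0,0,0,0,0,0],[-0.8,0,0,0,0,0,0],[-1,0,0,0,0,0,0],[-1,0,0,0,0,0,0]]
  newtons: 40

```text
clock: 9.02
tool_pos: [0.564, -0.2492, 0.0692]
tcp_rot: [0.0, 0.98, -0.198, 0.0]
contact_force: [-0.5, 0.6, 5.8]
grip_width: 0.221
grasp_force: 39.2
```

Emit:
move_arm:
  commands:
    - [[-1,0,0,-0.02,0,0,0],[-1,0,0,-0.06,0,0,0],[-1,0,0,-0.12,0,0,0],[-1,0,0,-0.18,0,0,0],[-1,0,0,-0.22,0,0,0],[-1,0,0,-0.22,0,0,0]]

```text
clock: 9.78
tool_pos: [0.5644, -0.2491, 0.1799]
tcp_rot: [0.0, 0.98, -0.198, 0.001]
contact_force: [-0.0, -0.1, -1.1]
grip_width: 0.221
grasp_force: 39.2
```

```bash
python3 - <<'E'
from h import *
s=read_state();print(s['clock'],s['tool_pos'],np.round(s['joints'],2),s['grip_width'],s['grasp_force'])
im,d=grab('scene','6'); P=cloud('scene',d)
for yaw in(-113,-70): print(rel([.539,.0695,.18],yaw))
cv2.imwrite('pics/c7.png',cv2.resize(im[60:200,200:340],None,fx=4,fy=4)[:,:,::-1])
m=(P[...,2]>.022)&(P[...,2]<.036)&(abs(P[...,0]-.54)<.09)&(abs(P[...,1]-.075)<.09)
print(cv2.minAreaRect(P[m][:,:2].astype(np.float32)))
E
```

```text
9.775 [ 0.56439893 -0.24914934  0.17986524] [ 0.22  0.65  0.24  1.67 -0.19  0.84 -1.42] 0.2209912067089995 39.210449622769374
(array([-0.292, -0.568, -0.003]), array([0.   , 0.002, 0.007]))
(array([-0.292, -0.568, -0.003]), array([-1.000e-03,  2.000e-03, -1.427e+00]))
((0.5392600297927856, 0.07001788914203644), (0.07467859238386154, 0.10310707241296768), 21.23179817199707)
```

View pics/c7.png

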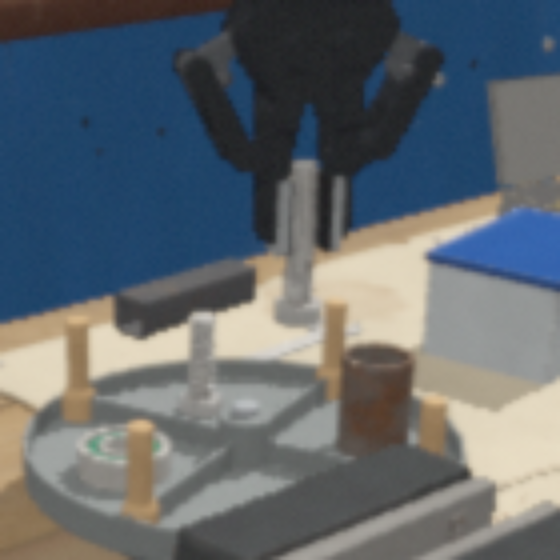

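Emit:
move_arm:
  commands:
    - [[-1,-0.02,-0.04,0,0,0,0],[-1,-0.06,-0.12,0,0,0,0],[-1,-0.11,-0.21,0,0,0,0],[-1,-0.155,-0.3,0,0,0,0],[-1,-0.2,-0.39,0,0,0,0],[-1,-0.245,-0.475,0,0,0,0],[-1,-0.275,-0.535,0,0,0,0],[-1,-0.292,-0.568,0,0,0,0],[-1,-0.292,-0.568,0,0,0,0],[-1,-0.292,-0.568,0,0,0,0]]

```text
clock: 11.08
tool_pos: [0.539, 0.0678, 0.1783]
tcp_rot: [0.001, 0.98, -0.199, -0.001]
contact_force: [-1.4, -0.3, -0.9]
grip_width: 0.221
grasp_force: 39.2
```

```bash
python3 - <<'E'
from h import *
s=read_state();print(s['clock'],s['tool_pos'],s['contact_force'],np.round(s['joints'],2),s['grip_width'])
print(rel([.539,.0695,.041],-113))
im,d=grab('scene','7'); P=cloud('scene',d)
m=(abs(P[...,0]-.54)<.04)&(abs(P[...,1]-.07)<.04)&(P[...,2]>.06)&(P[...,2]<.2)
# shank lean: mean xy by height below the fingers
for z in np.arange(.13,.2,.008):
    k=m&(abs(P[...,2]-z)<.004); print(round(z,3),k.sum(),np.round(P[k].mean(0),4) if k.sum() else '')
cv2.imwrite('pics/c8.png',cv2.resize(im[120:300,70:250],None,fx=3.2,fy=3.2)[:,:,::-1])
E
```

```text
11.075 [0.53902399 0.06778272 0.17826513] [-1.36216106 -0.27980414 -0.87121655] [-0.36  0.56  0.27  1.88 -0.21  0.73 -1.94] 0.22100665813091658
(array([-0.001, -0.004,  0.275]), array([0.003, 0.003, 0.002]))
0.13 0 
0.138 0 
0.146 75 [0.5336 0.0706 0.1465]
0.154 101 [0.5368 0.0686 0.1531]
0.162 49 [0.5372 0.0687 0.162 ]
0.17 52 [0.5372 0.0687 0.17  ]
0.178 64 [0.5365 0.0697 0.1786]
0.186 122 [0.5338 0.07   0.1863]
0.194 164 [0.534  0.0707 0.194 ]
```

View pics/c8.png

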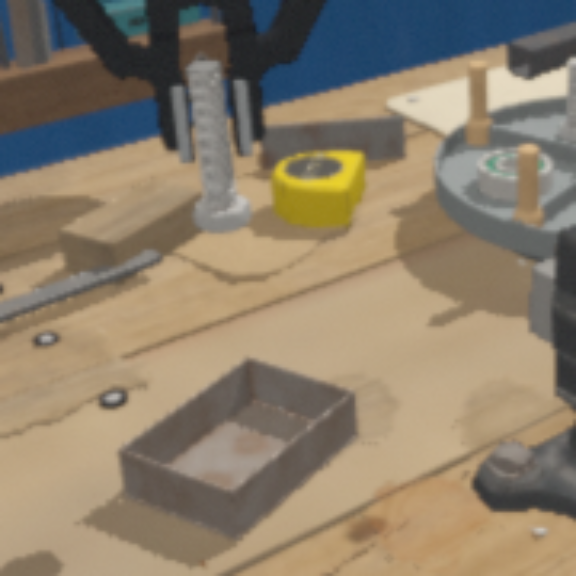

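Emit:
move_arm:
  commands:
    - [[-1,-0.001,-0.003,0.04,0,0,0],[-1,-0.001,-0.003,0.1,0,0,0],[-1,-0.001,-0.003,0.16,0,0,0],[-1,-0.001,-0.003,0.21,0,0,0],[-1,-0.001,-0.003,0.245,0,0,0],[-1,-0.001,-0.003,0.262,0,0,0],[-1,-0.001,-0.003,0.262,0,0,0],[-1,-0.001,-0.003,0.262,0,0,0]]

```text
clock: 12.12
tool_pos: [0.5397, 0.0712, 0.0482]
tcp_rot: [-0.0, 0.98, -0.198, -0.0]
contact_force: [-0.5, 0.0, -1.1]
grip_width: 0.228
grasp_force: 39.2
```

Emit:
move_arm:
  commands:
    - [[-1,0,0,0.004,0,0,0],[-1,0,0,0.008,0,0,0],[-1,0,0,0.008,0,0,0]]

```text
clock: 12.5
tool_pos: [0.5389, 0.0713, 0.0434]
tcp_rot: [-0.0, 0.98, -0.198, -0.001]
contact_force: [0.1, -0.3, -0.2]
grip_width: 0.225
grasp_force: 39.2
```

Emit:
move_arm:
  commands:
    - [[-1,0,0,0.003,0,0,0],[-1,0,0,0.003,0,0,0]]

```text
clock: 12.75
tool_pos: [0.5389, 0.0712, 0.0418]
tcp_rot: [-0.0, 0.98, -0.198, -0.001]
contact_force: [0.6, -0.1, -1.8]
grip_width: 0.222
grasp_force: 39.2
```

Emit:
move_arm:
  commands:
    - [[-1,0,0,0.003,0,0,0],[-1,0,0,0.003,0,0,0]]

```text
clock: 13.0
tool_pos: [0.5389, 0.0712, 0.0403]
tcp_rot: [-0.0, 0.98, -0.198, -0.001]
contact_force: [0.5, 0.5, -1.2]
grip_width: 0.229
grasp_force: 39.2
```

Emit:
move_arm:
  commands:
    - [[-1,0,0,0.003,0,0,0],[-1,0,0,0.003,0,0,0]]

```text
clock: 13.25
tool_pos: [0.5392, 0.0712, 0.0393]
tcp_rot: [-0.0, 0.98, -0.198, -0.001]
contact_force: [-0.4, -0.2, 3.6]
grip_width: 0.225
grasp_force: 39.7
```

```bash
python3 - <<'E'
from h import *
s=read_state();print(s['clock'],s['tool_pos'],s['contact_force'],s['grip_width'])
im,d=grab('scene','8'); cv2.imwrite('pics/c9.png',cv2.resize(im[160:300,80:220],None,fx=4,fy=4)[:,:,::-1])
E
```

```text
13.25 [0.53919827 0.07115174 0.03927002] [-0.40293562 -0.18645158  3.55479239] 0.22475663795356782
```

View pics/c9.png

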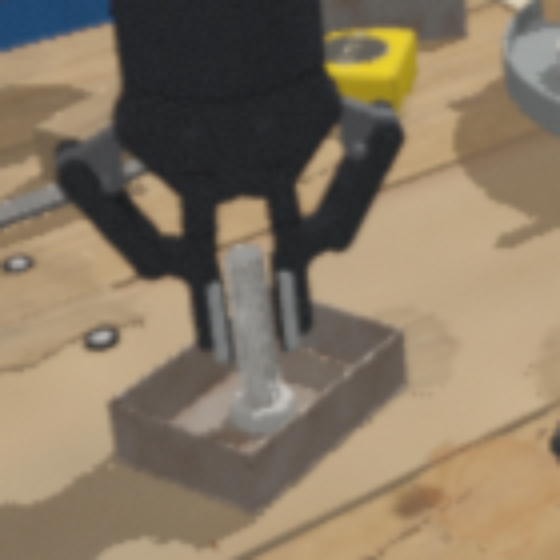

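The head rests on the tray floor (about (262,405)) at the expected height (0.039) with 3.6 N contact. I release and retreat.

Emit:
move_arm:
  commands:
    - [[-0.5,0,0,0,0,0,0],[-0.4,0,0,0,0,0,0],[-0.2,0,0,0,0,0,0],[0.1,0,0,0,0,0,0],[0.2,0,0,0,0,0,0],[0.2,0,0,0,0,0,0],[0.2,0,0,-0.05,0,0,0],[0.2,0,0,-0.13,0,0,0],[0.2,0,0,-0.23,0,0,0],[0.2,0,0,-0.33,0,0,0],[0.2,0,0,-0.33,0,0,0]]

```text
clock: 14.68
tool_pos: [0.542, 0.0713, 0.2078]
tcp_rot: [-0.002, 0.98, -0.198, 0.003]
contact_force: [0.1, 0.1, -0.6]
grip_width: 0.601
grasp_force: 0.0
```

```bash
python3 - <<'E'
from h import *
s=read_state();print(s['clock'],s['tool_pos'],s['contact_force'],s['grip_width'])
im,d=grab('scene','9'); P=cloud('scene',d)
m=(P[...,2]>.022)&(P[...,2]<.036)&(abs(P[...,0]-.54)<.09)&(abs(P[...,1]-.075)<.09)
print(cv2.minAreaRect(P[m][:,:2].astype(np.float32)))
m=(abs(P[...,0]-.54)<.04)&(abs(P[...,1]-.07)<.04)
for z in np.arange(.045,.09,.008):
    k=m&(abs(P[...,2]-z)<.004); print(round(z,3),k.sum(),np.round(P[k].mean(0),4) if k.sum() else '')
print('max z',P[m&(P[...,2]<.12)][:,2].max())
E
```

```text
14.675 [0.5419796  0.07131593 0.2077509 ] [ 0.07228935  0.12774282 -0.63018219] 0.6013304729389815
((0.5396124720573425, 0.07024159282445908), (0.07480835169553757, 0.10310611873865128), 20.873929977416992)
0.045 39 [0.5371 0.0715 0.0445]
0.053 41 [0.537  0.0721 0.0528]
0.061 43 [0.537  0.0718 0.0609]
0.069 42 [0.537  0.0717 0.069 ]
0.077 45 [0.5372 0.0715 0.0772]
0.085 44 [0.5407 0.0694 0.0829]
max z 0.08475744092989723
```

The bolt is vertical: its xy stays constant with height, its top is at about 82 mm, it sits centred in the tray, and the tray hasn't moved. I hand in now.

```bash
python3 -c "from plant import *; print(close_job())"
```

```text
the job is handed in; nothing more can be done
None
```

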